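Refill the pick-your-own stone feeder from the sorting shovel

TASK

Refill the wooden pick-your-own feeder from the seller's side: pull its bottom-hinged flap down by the bar as far as it goes, and tip all four stones off the sorting shovel, its spout held low over the open flap so that they slide down into the feeder and do not drop from a height. Then stand the empty shovel upright on the table and push the flap up until its catch snaps home. The feeder only stands on the table: do not shove it out of place, and leave the other specimens where they are.

Things in the scene. Friction and masses are not known exactly. Their poses are not given: they have to be found in the camera images.
- feeder: Loose plywood feeder, 3.4 kg, 227 x 180 x 203 mm, on a flat base (friction about 0.6). Origin: centre of the underside, z up. Its -x face is the fill side with the flap, its +x end the customers' trough behind a 56 mm lip. Roof top at z = 203 mm, x -93 to +46 mm; side boards 6 mm thick, inner faces y = +-84 mm. Inside lies what is between them, behind the flap (x -100 to +112 mm).
- flap (a joint): Angle of the fill flap about its bottom hinge. 0 rad = shut, upright; 0.92 rad = fully open on its stop, leaning out to the feeder's -x, a chute sloping 37 degrees down into the feeder. A sprung roller catch holds it shut: about 4 N at the bar pulls it out, about 8 N snaps it in over the last 0.16 rad; short of that it springs ajar. Past about 0.3 rad it drops open by its own weight (0.3 kg).
- flap_hinge (a point): Middle of the flap's hinge axis, at x = -105, y = 0, z = 85 mm of the feeder; the axis runs along y. Flap sheet: smooth, 164 mm wide, 4 mm thick, from 4 to 106 mm off the hinge, with 36 mm high cheeks on its inner side at y = +-79.5 mm; a catch pin stands 14 mm inward of the +y cheek, so pour within y = +-60 mm. Frame turns with the flap; z points to the bar.
- flap_bar (a point): Middle of the flap's pull bar: round steel, 12 mm thick, 104 mm long along the feeder's y, in the flap's plane 146 mm from the hinge, on two 12 mm wide straps at y = +-45 mm (free between them, 40 mm beyond the flap's edge). Shut, it stands at x = -105, z = 231 mm of the feeder, 28 mm above the roof; fully open at x = -221, z = 173 mm. Frame as flap_hinge.
- shovel: Sorting shovel: flat smooth metal pan (friction 0.4), 280 g, with 32 mm high walls at the back (x = -78 mm) and sides (y = +-67 mm), narrowing from x = +32 mm to an open spout 84 mm wide at x = +88 mm; floor 3 mm thick. At its heel stands a wooden grip, 12 mm thick along x (x = -89.5 to -77.5 mm), 56 mm wide along y, from z = 28 to 100 mm. Origin on the underside; +x points out of the spout.
- shovel_grip (a point): Middle of the upper part of the shovel's wooden grip, at x = -83.5, y = 0, z = 80 mm of the shovel; same axes as the shovel. Pinch it here along x.
- shovel_spout (a point): Middle of the spout's edge, on the pan's floor, at x = +88, y = 0, z = 3 mm of the shovel; same axes as the shovel.
- garnet_1: Garnet crystal, one of two alike, dark, 40 x 41 x 37 mm, about 70 g, lying on the shovel; origin: centre of its underside.
- garnet_2: The other garnet crystal, as garnet_1.
- fluorite_1: Group of fluorite cubes, one of two alike, 33 x 49 x 35 mm, about 50 g, lying on the shovel; origin: centre of its underside.
- fluorite_2: The other group of fluorite cubes, as fluorite_1.
- barite_rose: Bystander: brown barite rosette, 49 x 70 x 34 mm, loose on the table; origin: centre of its underside.
- specimen_box: Bystander: clear hinged specimen box on a black foot, 38 x 38 x 35 mm, loose on the table; origin: centre of its underside.
- white_calcite: Bystander: white calcite druse, 64 x 109 x 60 mm, loose on the table; origin: centre of its underside.

How it is judged:
On the way, in this order (a step that is already met when the one before it is completed fails the run):
1. the flap is pulled right down (value of joint flap above 0.85 rad), for 0.2 s.
2. the shovel is tipped with its spout low over the open flap (z of shovel_spout in the frame of feeder below 0.26 m and angle between shovel's own z axis and vertical above 0.2 rad and x of shovel_spout in the frame of feeder between -0.3 and -0.05 m and y of shovel_spout in the frame of feeder between -0.084 and 0.084 m), for 0.05 s.
3. all four stones are in the feeder or on its open flap (x of garnet_1 in the frame of feeder between -0.19 and 0.112 m and y of garnet_1 in the frame of feeder between -0.084 and 0.084 m and z of each of garnet_1, garnet_2, fluorite_1, fluorite_2 in the frame of feeder below 0.18 m and x of garnet_2 in the frame of feeder between -0.19 and 0.112 m and y of garnet_2 in the frame of feeder between -0.084 and 0.084 m and x of fluorite_1 in the frame of feeder between -0.19 and 0.112 m and y of fluorite_1 in the frame of feeder between -0.084 and 0.084 m and x of fluorite_2 in the frame of feeder between -0.19 and 0.112 m and y of fluorite_2 in the frame of feeder between -0.084 and 0.084 m), for 0.3 s.
At the end, for the whole second after the job is handed in: All four stones lie at rest inside the feeder, behind the shut flap (within 0.035 rad of its stop, catch engaged); the shovel stands upright and at rest on the table; the feeder stands within 25 mm of where it was (x of garnet_1 in the frame of feeder between -0.1 and 0.112 m and y of garnet_1 in the frame of feeder between -0.084 and 0.084 m and z of each of garnet_1, garnet_2, fluorite_1, fluorite_2 in the frame of feeder below 0.13 m and x of garnet_2 in the frame of feeder between -0.1 and 0.112 m and y of garnet_2 in the frame of feeder between -0.084 and 0.084 m and x of fluorite_1 in the frame of feeder between -0.1 and 0.112 m and y of fluorite_1 in the frame of feeder between -0.084 and 0.084 m and x of fluorite_2 in the frame of feeder between -0.1 and 0.112 m and y of fluorite_2 in the frame of feeder between -0.084 and 0.084 m and linear speed of each of garnet_1, garnet_2, fluorite_1, fluorite_2 below 0.05 m/s and value of joint flap below 0.035 rad and angle between shovel's own z axis and vertical below 0.08 rad and height (world z) of shovel between -0.008 and 0.008 m and linear speed of shovel below 0.03 m/s and distance of feeder from where it was at the start of the episode below 0.025 m); the robot touches nothing.
It fails at once if the feeder is shoved more than 30 mm or tipped (distance of feeder from where it was at the start of the episode above 0.03 m or angle between feeder's own z axis and vertical above 0.15 rad).
It fails at once if a bystander specimen is moved by more than 20 mm (distance of any of barite_rose, specimen_box, white_calcite from where it was at the start of the episode above 0.02 m).
It fails at once if a stone falls from a height (faster than 2.6 m/s) (linear speed of any of garnet_1, garnet_2, fluorite_1, fluorite_2 above 2.6 m/s).
It also fails if it takes over 72 s, if anything falls off the work surface, if the arm or the gripper's body presses on something with over 40 N, if the wrist force passes 120 N, or if a joint passes its speed limit or range.

ROBOT

A 6-joint arm with a two-finger parallel gripper is mounted at the origin on a cart in front of the work surface, level with it; the furniture and walls round the work are solid. World frame = base frame: x ahead of the robot, y to its left, z up, the work surface at z = 0. Lengths are in m, angles in rad, forces in N, time in s.
With the tool pointing down it reaches from about 0.325 to 0.775 m from the base axis. Payload 5.5 kg.
Tool frame: the origin (TCP) lies at the very end of the fingers, on their centre line; the grasp point (between the pads) lies 19 mm behind it; z points along the fingers, y is the line along which they close (so a half turn about z gives the same grasp; the last joint's range is limited). The gripper opens to 85 mm and grips with 20 to 120 N. Pads are 22 mm wide; open, the fingers measure 114 mm over their backs; the gripper's body (76 mm by 85 mm) begins 54 mm behind the grasp point. The pads swing forward as they close: fully open they stand 13 mm farther back than shut.
Start: joints at [-1.178, 0.091, 1.231, -0, 1.82, -0.057], TCP at [0.261, -0.54, 0.231] pointing down, gripper open.
Joint ranges: [-2.87, 2.87], [-0.86, 2.18], [0.17, 2.46], [-1.51, 4.65], [0.06, 2.69], [-2.65, 2.65]. Speed limits (rad/s): [2.57, 2.57, 3.01, 3.14, 3.14, 3.14].

INTERFACE

Orientations are given as a unit quaternion [w, x, y, z].
In Python, from plant import robot, eoat, solve_ik, camera, get_calibration, look_for, outline_of gives the robot as it stands. Calls block until the motion is done:
- robot.reach(position, orientation): joint-space move of the TCP to a pose.
- robot.servo_line(position, rot=None, v=0.15): straight line of the TCP; rot=None keeps the orientation; v is the mean speed in m/s.
- robot.goto_joints(angles): joint-space move.
- eoat.open_jaws() and eoat.close_gripper(grip_force=None): open the fingers fully, or close them until they stop; grip_force is the grip in N (None keeps the last).
- robot.wait(seconds).
- solve_ik(position, orientation): joint angles nearest the present ones, or None.
- robot.get_state(): the state.
- camera(name): name is "scene" or "top"; returns (picture, depth): 384x512x3 uint8, red, green, blue; 384x512 float32, m along the optical axis (not along the pixel's ray), 0 where there is no reading.
- get_calibration(name): a dict with "fx", "fy", "cx", "cy" (pixels), "distortion" ([k1, k2, p1, p2, k3] as OpenCV has them; the pictures are not rectified), "R" (3x3) and "t" (3): a world point X has camera coordinates R X + t. Camera axes: x right, y down, z forward; pixel columns grow to the right and rows downward; lengths in m; the calibration is good to about 2 mm. A picture is of the moment at which its call begins. get_calibration takes no time and is no camera call.
A pose or a line that the arm cannot do raises robot.IKError and nothing moves.
- robot.hand_in(): hands the job in; it is judged then, once.
Trained networks look in the newest picture that a camera, given by its name, has taken for a name from the list of things; names that differ only in an ending like _2 or _b are one class to them, and where a whole thing is asked for, a point or a joint stands for the part that bears it (a point fixed in the world has none). Each returns a list of dicts, best first, with "confidence" (0 to 1); they miss things now and then, are a little off and sometimes report something else, mostly with a low value. They report only what shows in the picture. A call takes as long as a camera call.
- look_for(camera, query): "box" ([left, top, width, height] in pixels, round what is visible of it).
- outline_of(camera, query): "pixels" (384x512 bool, what is visible of it) and "box" ([left, top, width, height] in pixels, round what is visible of it).
The state is a dict: "t": time; "q": joint angles; "dq": joint speeds; "effort": joint torques, N m; "tool_pos": TCP position; "eef_rot": TCP orientation; "force": force on the tool from outside, world axes, zero at the start; "torque": the same for the moment, N m; "finger_gap": finger opening in m; "grip_force": force on a finger pad.
Only numpy, scipy, OpenCV 4.12 (cv2) and the standard library are available. Lean on these libraries where they do the work, as an engineer would, in place of code of your own. Each camera call takes 0.05 s, during which the arm holds its last target. There are 200 camera calls.

## Working session

There is one attempt and no reset: what is moved stays moved. The work goes in short steps, each a Python script; the robot and the scene stay as the last script left them, time stands still between calls to the robot, and variables do not carry over. Pictures are saved under pics/ and viewed, at most 10 in all, crops included, and the job is handed in when it is done.

```bash
mkdir -p pics; ls; cat > h.py <<'E'
import numpy as np, cv2
from plant import robot, eoat, solve_ik, camera, get_calibration, look_for, outline_of
from scipy.spatial.transform import Rotation as R
def cloud(name, depth):
    c=get_calibration(name); K=np.array([[c['fx'],0,c['cx']],[0,c['fy'],c['cy']],[0,0,1]])
    v,u=np.mgrid[:384,:512]
    p=cv2.undistortPoints(np.stack([u,v],-1).reshape(-1,1,2).astype(np.float64),K,np.array(c['distortion'])).reshape(384,512,2)
    X=np.dstack([p*depth[...,None],depth])-np.array(c['t']).reshape(3)
    return X@np.array(c['R'])
def quat(M): # wxyz from matrix
    q=R.from_matrix(M).as_quat(); return np.r_[q[3],q[:3]]
def save(pic,f): cv2.imwrite('pics/'+f,cv2.cvtColor(pic,cv2.COLOR_RGB2BGR))
E
python3 - <<'E'
from h import *
ims=[]
for n in ['scene','top']:
    p,d=camera(n); np.savez(n+'0.npz',p=p,d=d); X=cloud(n,d); ims.append(p)
    for k in ['feeder','shovel','barite_rose','specimen_box','white_calcite','garnet_1','fluorite_1','flap_bar']:
        for o in outline_of(n,k)[:2]:
            m=o['pixels']&(d>0); 
            if m.sum()<5: continue
            P=X[m]; print(n,k,round(o['confidence'],2),o['box'],m.sum(),np.percentile(P,[2,50,98],axis=0).round(3).tolist())
            np.save(f'{n}_{k}.npy',o['pixels']) if o is not None else 0
im=np.vstack(ims); save(cv2.resize(im,(800,1200))[:600],'a.png'); save(cv2.resize(im,(800,1200))[600:],'b.png')
print(robot.get_state())
E
```

```text
pics
plant.py
scene feeder 0.81 [252.3, 145.5, 67.3, 84.8] 4842 [[0.438, -0.292, 0.002], [0.531, -0.152, 0.174], [0.65, -0.08, 0.233]]
scene shovel 0.67 [258.4, 171.1, 53.2, 40.9] 1528 [[0.446, -0.17, 0.084], [0.51, -0.127, 0.148], [0.574, -0.085, 0.236]]
scene shovel 0.56 [192.4, 262.0, 59.4, 63.3] 1983 [[0.404, 0.085, -0.002], [0.479, 0.173, 0.005], [0.548, 0.258, 0.099]]
scene barite_rose 0.64 [188.4, 217.5, 16.5, 16.7] 197 [[0.688, 0.041, 0.006], [0.707, 0.069, 0.022], [0.738, 0.089, 0.033]]
scene barite_rose 0.27 [258.5, 172.1, 53.5, 41.2] 1513 [[0.444, -0.171, 0.085], [0.507, -0.129, 0.147], [0.574, -0.086, 0.236]]
scene specimen_box 0.73 [301.9, 247.1, 16.9, 16.7] 220 [[0.347, -0.112, -0.001], [0.366, -0.084, 0.032], [0.387, -0.071, 0.038]]
scene specimen_box 0.66 [188.2, 221.1, 14.5, 13.4] 195 [[0.689, 0.037, 0.007], [0.709, 0.069, 0.022], [0.739, 0.089, 0.033]]
scene white_calcite 0.59 [336.1, 177.2, 28.4, 21.5] 421 [[0.378, -0.421, 0.001], [0.421, -0.391, 0.034], [0.474, -0.375, 0.054]]
scene garnet_1 0.61 [234.4, 283.7, 12.2, 16.6] 168 [[0.431, 0.121, 0.014], [0.446, 0.142
[... 1590 characters left out ...]
.585, -0.086, 0.239]]
{'t': 0.9, 'q': array([-1.17771876e+00,  9.10664188e-02,  1.23067347e+00, -9.37720563e-06,
        1.81980846e+00, -5.67216727e-02]), 'dq': array([ 0.0006314 ,  0.00034409,  0.00049692,  0.00083468, -0.0006042 ,
        0.00026089]), 'effort': array([-3.11359981e-04, -4.58463621e+01, -4.18093336e+01,  1.20465536e-06,
        7.42613920e-04, -6.94631595e-06]), 'tool_pos': array([ 0.2608609 , -0.54034326,  0.23131032]), 'eef_rot': array([ 2.26015176e-05,  9.74816755e-01,  2.23007384e-01, -7.71666752e-07]), 'force': array([ 0.28206346, -0.51484148,  0.48191307]), 'torque': array([ 0.00609069, -0.02744193, -0.00081925]), 'grip_force': 0.0, 'finger_gap': 0.08572463452589876}
```

View pics/a.png

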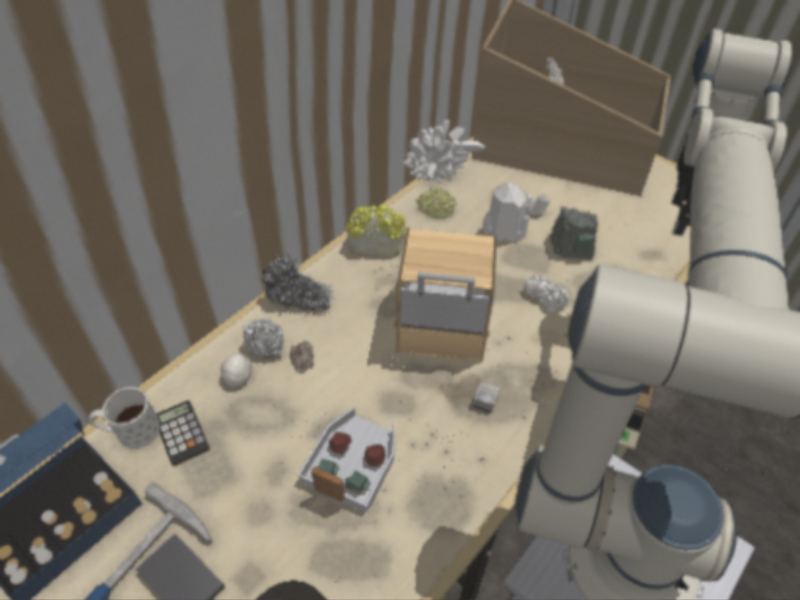

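View pics/b.png

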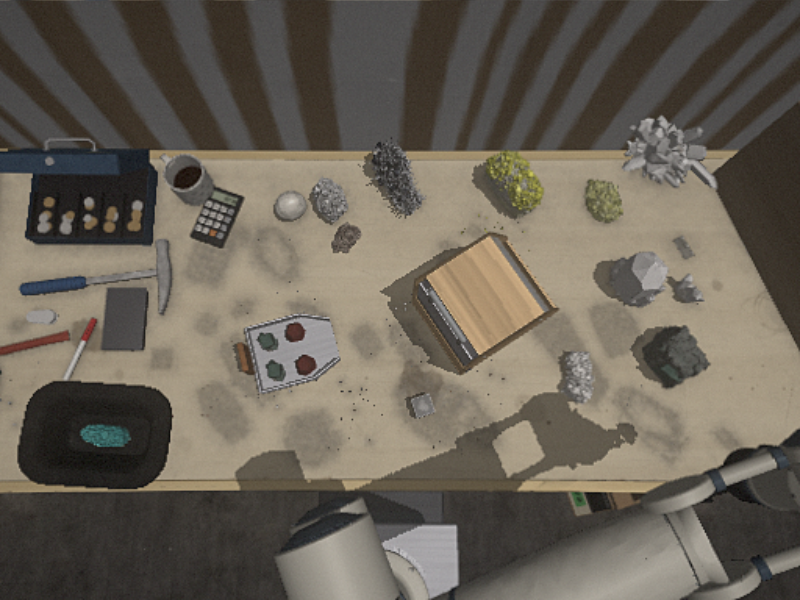

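```bash
python3 - <<'E'
from h import *
f=np.load('top0.npz'); d=f['d']; X=cloud('top',d); X=X[d>0]
s=np.load('scene0.npz'); Y=cloud('scene',s['d'])[s['d']>0]
def sel(X,lo,hi): return X[((X>lo)&(X<hi)).all(1)]
for nm,C in [('top',X),('scene',Y)]:
    roof=sel(C,[.4,-.4,.195],[.75,-.05,.21]); bar=sel(C,[.4,-.4,.218],[.75,-.05,.25])
    print(nm,'table z',np.median(sel(C,[.3,-.1,-.02],[.6,.05,.02])[:,2]))
    for n,P in [('roof',roof),('bar',bar)]:
        r=cv2.minAreaRect(P[:,:2].astype(np.float32)); print(n,len(P),r, cv2.boxPoints(r).round(3).tolist(), np.median(P[:,2]))
    # shovel walls & grip
    g=sel(C,[.35,.05,.06],[.62,.3,.12]); 
    if len(g)>4: print('grip',len(g),cv2.minAreaRect(g[:,:2].astype(np.float32)),g[:,2].max())
    w=sel(C,[.35,.05,.005],[.62,.3,.12]); print('shov',cv2.minAreaRect(w[:,:2].astype(np.float32)))
E
```

```text
top table z -6.562590712393673e-05
roof 3303 ((0.5501837730407715, -0.1907605528831482), (0.1809030920267105, 0.16199512779712677), 32.73780059814453) [[0.4300000071525574, -0.1720000058412552], [0.5180000066757202, -0.30799999833106995], [0.6700000166893005, -0.20999999344348907], [0.5820000171661377, -0.07400000095367432]] 0.20293240329135157
bar 173 ((0.5093635320663452, -0.12924785912036896), (0.10300184786319733, 0.012487847357988358), 32.8466682434082) [[0.46299999952316284, -0.15199999511241913], [0.4690000116825104, -0.16200000047683716], [0.5559999942779541, -0.10700000077486038], [0.5490000247955322, -0.09600000083446503]] 0.23551856575396204
grip 120 ((0.4560198187828064, 0.24495570361614227), (0.055140625685453415, 0.012443001382052898), 15.641712188720703) 0.10574130949144211
shov ((0.48440366983413696, 0.1742907166481018), (0.2465161383152008, 0.26945099234580994), 89.6744384765625)
scene table z -0.0008382504516894099
roof 1935 ((0.5516891479492188, -0.1908079832792282), (0.18107002973556519, 0.1662617027759552), 33.004634857177734) [[0.4300000071525574, -0.17000000178813934], [0.5210000276565552, -0.3100000023841858], [0.6729999780654907, -0.210999995470047], [0.5820000171661377, -0.07199999690055847]] 0.2020816274128629
bar 170 ((0.5097247958183289, -0.1263791024684906), (0.10259599983692169, 0.014447305351495743), 31.589174270629883) [[0.4620000123977661, -0.1469999998807907], [0.4699999988079071, -0.1589999943971634], [0.5569999814033508, -0.10599999874830246], [0.550000011920929, -0.09300000220537186]] 0.23369423881998053
grip 215 ((0.4561307728290558, 0.24856506288051605), (0.05761974677443504, 0.0146327530965209), 14.713829040527344) 0.10291561579080688
shov ((0.48858046531677246, 0.16651132702827454), (0.19677379727363586, 0.24849064648151398), 82.21488189697266)
```

The scene view shows the feeder with its bar at about px (447,280), the shovel with four stones at (350,460) and the specimen box at (485,397). The top view agrees: flap side at (445,325), grip at (242,357), spout at (335,340). The measured poses match both pictures. Next I check reachability, then open the flap.

```bash
cat >> h.py <<'E'
ya=np.deg2rad(32.6); FY=np.array([np.cos(ya),np.sin(ya),0]); FX=np.array([np.sin(ya),-np.cos(ya),0]); Z=np.array([0,0,1.])
FO=np.array([.5096,-.128,0])+.105*FX
def fp(x,y,z): return FO+x*FX+y*FY+z*Z
def tool(xd,p=0,s=1):   # pinch along xd (horizontal unit), pitched nose-down by p; s=+-1 half turn
    xs=np.cos(p)*xd-np.sin(p)*Z; zs=np.sin(p)*xd+np.cos(p)*Z
    y=s*xs; z=-zs; return np.stack([np.cross(y,z),y,z],1)
G=.019
def bar(th,r=.146): return fp(-.105-r*np.sin(th),0,.085+r*np.cos(th))
def at(gp,M): return gp+G*M[:,2]     # TCP for a grasp point
SY=np.deg2rad(15.2); SX=np.array([np.sin(SY),-np.cos(SY),0]); SG=np.array([.456,.2465,.080])
def pour(p,spx,spz,s,y=0):   # TCP & rot with spout at feeder (spx,y,spz)
    M=tool(FX,p,s); xs=np.cos(p)*FX-np.sin(p)*Z; zs=np.sin(p)*FX+np.cos(p)*Z
    return at(fp(spx,y,spz)-.1715*xs+.077*zs,M),M
E
python3 - <<'E'
from h import *
print(FO)
def t(n,P,M):
    q=solve_ik(P,quat(M)); print(n,np.round(P,3),None if q is None else np.round(q,2))
for s in (1,-1):
    print('s',s)
    for th in (0,.3,.6,.92):
        for pit in (0,-th/2): t(f'bar{th} {pit:.2f}',at(bar(th),tool(FX,pit,s)),tool(FX,pit,s))
    t('grip',at(SG,tool(SX,0,s)),tool(SX,0,s))
    t('griphi',at(SG+.2*Z,tool(SX,0,s)),tool(SX,0,s))
    for p in (0,.3,.6,.75): t(f'pour{p}',*pour(p,-.15,.175,s))
E
```

```text
[ 0.56617093 -0.2164575   0.        ]
s 1
bar0 0.00 [ 0.51  -0.128  0.212] [-0.31 -0.11  1.47 -0.    1.79  0.69]
bar0 0.00 [ 0.51  -0.128  0.212] [-0.31 -0.11  1.47 -0.    1.79  0.69]
bar0.3 0.00 [ 0.486 -0.092  0.205] [-0.26 -0.2   1.55 -0.    1.78  0.75]
bar0.3 -0.15 [ 0.488 -0.094  0.206] [-0.18 -0.28  1.63 -0.11  1.69  0.8 ]
bar0.6 0.00 [ 0.465 -0.059  0.186] [-0.2  -0.27  1.65 -0.    1.76  0.8 ]
bar0.6 -0.30 [ 0.468 -0.063  0.187] [-0.03 -0.42  1.8  -0.25  1.6   0.94]
bar0.92 0.00 [ 0.447 -0.03   0.154] [-0.14 -0.33  1.75 -0.    1.72  0.86]
bar0.92 -0.46 [ 0.452 -0.037  0.156] [ 0.15 -0.53  1.96 -0.42  1.52  1.13]
grip [0.456 0.246 0.061] [ 0.43 -0.09  1.72 -0.    1.52  1.74]
griphi [0.456 0.246 0.261] [ 0.43 -0.12  1.39 -0.    1.87  1.74]
pour0 [0.393 0.054 0.233] [ 0.05 -0.46  1.71 -0.    1.89  1.05]
pour0.3 [0.406 0.033 0.281] [-0.18 -0.26  1.5   0.25  2.1   0.92]
pour0.6 [0.427 0.002 0.32 ] [-0.36 -0.02  1.3   0.48  2.31  0.89]
pour0.75 [ 0.439 -0.018  0.334] [-0.42  0.1   1.2   0.6   2.41  0.92]
s -1
bar0 0.00 [ 0.51  -0.128  0.212] [-0.31 -0.11  1.47 -0.    1.79 -2.45]
bar
[... 204 characters left out ...]
.69 -2.34]
bar0.6 0.00 [ 0.465 -0.059  0.186] [-0.2  -0.27  1.65 -0.    1.76 -2.34]
bar0.6 -0.30 [ 0.468 -0.063  0.187] [-0.03 -0.42  1.8  -0.25  1.6  -2.2 ]
bar0.92 0.00 [ 0.447 -0.03   0.154] [-0.14 -0.33  1.75 -0.    1.72 -2.28]
bar0.92 -0.46 [ 0.452 -0.037  0.156] [ 0.15 -0.53  1.96 -0.42  1.52 -2.01]
grip [0.456 0.246 0.061] [ 0.43 -0.09  1.72 -0.    1.52 -1.41]
griphi [0.456 0.246 0.261] [ 0.43 -0.12  1.39 -0.    1.87 -1.41]
pour0 [0.393 0.054 0.233] [ 0.05 -0.46  1.71 -0.    1.89 -2.09]
pour0.3 [0.406 0.033 0.281] [-0.18 -0.26  1.5   0.25  2.1  -2.22]
pour0.6 [0.427 0.002 0.32 ] [-0.36 -0.02  1.3   0.48  2.31 -2.25]
pour0.75 [ 0.439 -0.018  0.334] [-0.42  0.1   1.2   0.6   2.41 -2.22]
```

```bash
python3 - <<'E'
from h import *
M=tool(FX); q=quat(M); P=robot.get_state()['tool_pos']
robot.servo_line([P[0],P[1],.36],v=.3)
b=at(bar(0),M)+[0,0,.003]
robot.reach(b+[0,0,.1],q); robot.servo_line(b,v=.15)
s=robot.get_state(); print(s['t'],s['tool_pos'],s['force'])
eoat.close_gripper(grip_force=25)
s=robot.get_state(); print(s['t'],s['finger_gap'],s['grip_force'],s['force'])
for th in np.linspace(0,.93,9)[1:]:
    robot.servo_line(at(bar(th),M)+[0,0,.003],v=.12)
    s=robot.get_state(); print(round(th,2),s['t'],s['finger_gap'],s['force'].round(1))
p,d=camera('scene'); np.savez('s1.npz',p=p,d=d); p2,d2=camera('top'); 
save(np.hstack([cv2.resize(p[120:312,160:352],(400,400)),cv2.resize(p2[120:312,160:352],(400,400))]),'c.png')
E
```

```text
4.05 [ 0.50991531 -0.1283224   0.21622006] [ 0.00445416 -0.15880355  0.51454194]
4.7167 0.011217925622738085 24.40727949142456 [ 1.08427337 -1.68207407  0.05041463]
0.12 5.0083 0.010905631748189468 [-5.6  5.1  2.5]
0.23 5.3 0.010853507086668362 [-2.4 -0.3  2.4]
0.35 5.5917 0.010980864738084543 [-3.1 -0.   2.8]
0.46 5.8833 0.010709555846315874 [-2.8  0.7  3. ]
0.58 6.175 0.010874054080421448 [-2.9 -0.4  0.1]
0.7 6.4667 0.010889472139536942 [-3.3 -0.6  0.7]
0.81 6.7583 0.010887370298894238 [-1.9 -1.3 -1. ]
0.93 7.05 0.011153325293782311 [ 1.5 -7.4  3. ]
```

View pics/c.png

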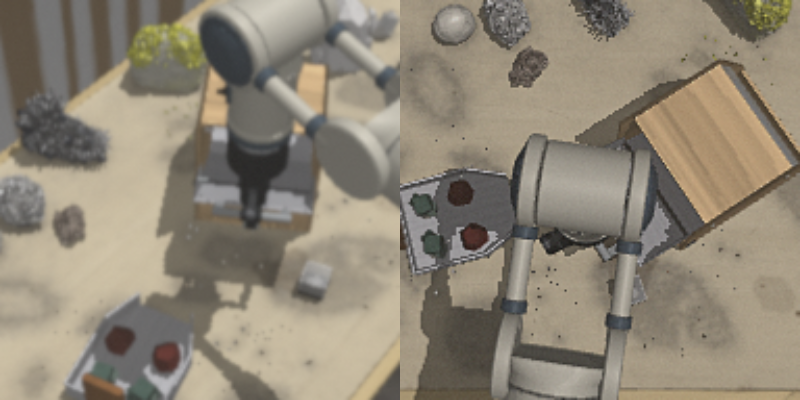

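The flap is down, with the fingers at the bar at about (250,210) in the left view, and the shovel is untouched. Next I release the bar, re-measure and grasp the shovel.

```bash
python3 - <<'E'
from h import *
eoat.open_jaws(); P=robot.get_state()['tool_pos']
robot.servo_line(P+[0,0,.12],v=.25)
M=tool(SX); g=at(SG,M)
robot.reach(g+[0,0,.12],quat(M))
for n in ['scene','top']:
    p,d=camera(n); C=cloud(n,d)[d>0]
    sel=lambda lo,hi: C[((C>lo)&(C<hi)).all(1)]
    for nm,Q in [('roof',sel([.4,-.4,.195],[.75,-.05,.21])),('bar',sel([.38,-.12,.165],[.51,.03,.195])),('gripS',sel([.4,.2,.06],[.5,.3,.108]))]:
        if len(Q)>4: print(n,nm,len(Q),cv2.minAreaRect(Q[:,:2].astype(np.float32)),np.median(Q[:,2]))
print(bar(.92))
robot.servo_line(g,v=.15)
s=robot.get_state(); print(s['t'],s['tool_pos'],s['force'])
eoat.close_gripper(grip_force=90)
s=robot.get_state(); print(s['t'],s['finger_gap'],s['grip_force'],s['force'].round(1))
robot.servo_line(g+[0,0,.03],v=.08)
robot.wait(.2); s=robot.get_state(); print(s['t'],s['finger_gap'],s['force'].round(1),s['torque'].round(2))
p,d=camera('scene'); np.savez('s2.npz',p=p,d=d); p2,d2=camera('top')
save(np.hstack([cv2.resize(p[150:342,160:352],(400,400)),cv2.resize(p2[120:312,130:322],(400,400))]),'d.png')
E
```

```text
scene roof 2080 ((0.5516671538352966, -0.19086506962776184), (0.18170621991157532, 0.16559870541095734), 32.920555114746094) 0.20206566708544
scene bar 70 ((0.4719557464122772, -0.013012414798140526), (0.044812604784965515, 0.01966393180191517), 17.501911163330078) 0.1772425583764852
scene gripS 200 ((0.45494917035102844, 0.24852441251277924), (0.05403272062540054, 0.012857260182499886), 15.722431182861328) 0.09127942835697402
top roof 3286 ((0.5505039095878601, -0.1909540891647339), (0.18120506405830383, 0.1633603423833847), 32.77709197998047) 0.20290536671973253
top bar 186 ((0.44918349385261536, -0.03612852841615677), (0.10284211486577988, 0.022560078650712967), 33.145931243896484) 0.17785819872432118
top gripS 67 ((0.45374760031700134, 0.2432328760623932), (0.04882767051458359, 0.009576777927577496), 15.885602951049805) 0.09511472029394259
[ 0.44701755 -0.03014255  0.17344974]
10.6667 [0.45668928 0.24669673 0.06223925] [ 0.3689681  -0.05939261 -0.18578088]
11.3333 0.010984893783822731 88.36973905563354 [-0.2  0.4  2. ]
12.0583 0.01099958140188687 [-0.7  0.1 -5.4] [0.41 0.14 0.04]
```

View pics/d.png

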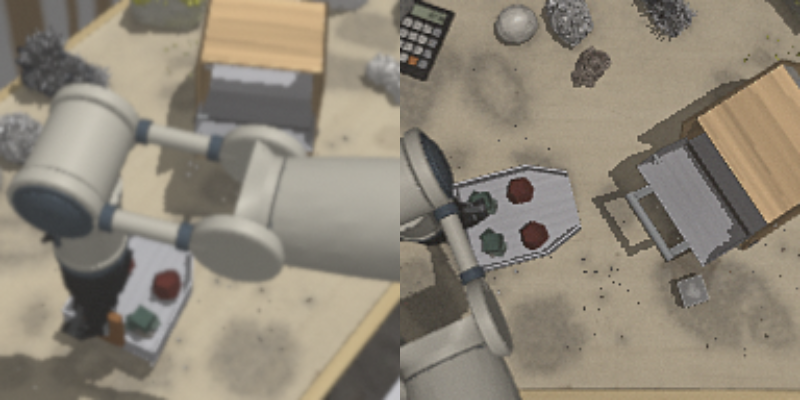

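The shovel is held level with all four stones on it. In the right view the flap is open, with its bar at about (660,235). Now I carry the shovel across and tip it in steps.

```bash
python3 - <<'E'
from h import *
P=robot.get_state()['tool_pos']
robot.servo_line(P+[0,0,.20],v=.2)
T,M=pour(0,-.155,.255,1); robot.servo_line(T,quat(M),v=.13)
T,M=pour(.12,-.155,.215,1); robot.servo_line(T,quat(M),v=.1)
robot.wait(.2)
p,d=camera('scene'); p2,d2=camera('top'); s=robot.get_state(); print(s['t'],s['force'].round(1))
C=cloud('top',d2)
a=np.hstack([cv2.resize(p[130:322,160:352],(400,400)),cv2.resize(p2[120:312,160:352],(400,400))])
for pp,z in [(.25,.19),(.36,.182),(.46,.18)]:
    T,M=pour(pp,-.155,z,1); robot.servo_line(T,quat(M),v=.07); robot.wait(.25)
    s=robot.get_state(); print(pp,s['t'],s['force'].round(1),s['torque'].round(2),s['finger_gap'])
p,d=camera('scene'); p2,d2=camera('top')
b=np.hstack([cv2.resize(p[130:322,160:352],(400,400)),cv2.resize(p2[120:312,160:352],(400,400))])
save(cv2.resize(np.vstack([a,b]),(600,600)),'e.png')
E
```

```text
15.6667 [ 0.4  0.4 -5.2]
0.25 16.2417 [ 0.2  0.1 -6. ] [-0.02 -0.03  0.01] 0.010969961753532454
0.36 16.8417 [ 0.5 -0.3 -6.1] [-0.2  -0.08  0.  ] 0.011037322574768697
0.46 17.4833 [ 0.6 -0.6 -5.1] [-0.3  -0.05  0.05] 0.010898759425829931
```

View pics/e.png

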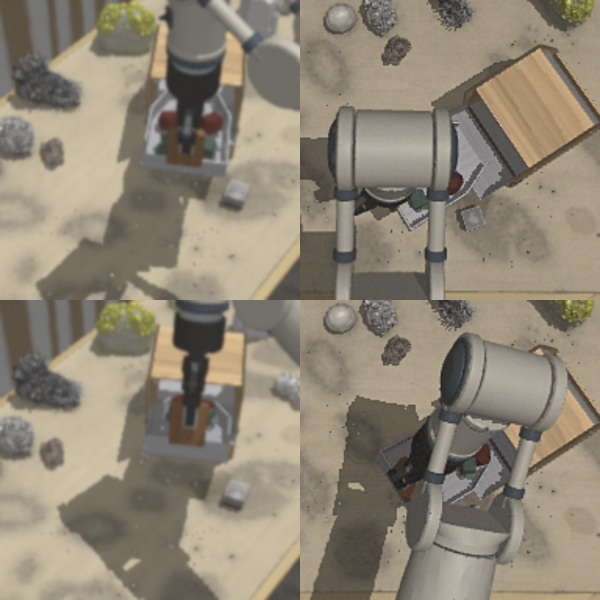

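The stones are on the pan, with a garnet near the spout at (485,455) in the bottom right view. I keep tipping and watch the weight fall.

```bash
python3 - <<'E'
from h import *
for pp in (.54,.60,.66,.72,.78):
    T,M=pour(pp,-.155,.18,1); robot.servo_line(T,quat(M),v=.07); robot.wait(.4)
    s=robot.get_state(); print(pp,s['t'],s['force'].round(1),s['torque'].round(2))
    if s['force'][2]>-3.1: break
robot.wait(.3)
p,d=camera('scene'); p2,d2=camera('top')
save(np.hstack([cv2.resize(p[130:322,180:340],(333,400)),cv2.resize(p2[120:312,160:352],(400,400))]),'f.png')
s=robot.get_state(); print(s['t'],s['force'].round(1))
E
```

```text
0.54 18.3417 [-0.3  0.8 -3.4] [-0.35 -0.22 -0.04]
0.6 19.05 [ 0.1  0.2 -3.8] [-0.47 -0.21  0.01]
0.66 19.7583 [ 0.3 -0.4 -3.1] [-0.47 -0.37 -0.01]
0.72 20.4667 [ 0.1 -0.3 -3.7] [-0.57 -0.37 -0.02]
0.78 21.175 [ 0.7  0.1 -3.2] [-0.6  -0.36  0.02]
21.575 [-0.7  0.2 -4. ]
```

View pics/f.png

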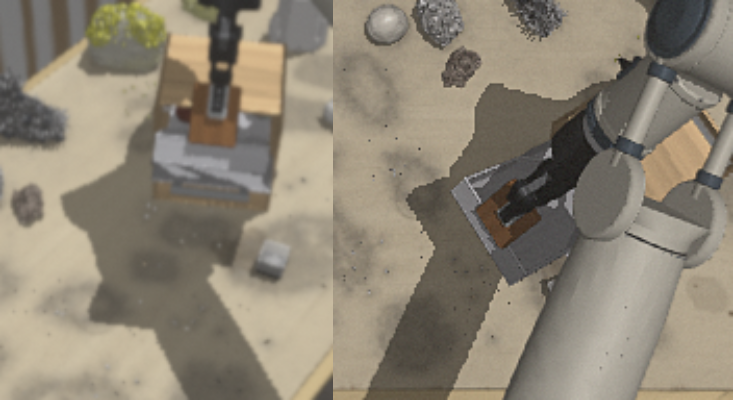

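Most of the weight has gone, but a dark red patch left of the grip (183,112) and about 0.7 N extra suggest one garnet is still held up. I'll shake the shovel and average the force.

```bash
python3 - <<'E'
from h import *
def f():
    F=[]
    for _ in range(12): robot.wait(.03); F.append(robot.get_state()['force'])
    return np.mean(F,0).round(2)
print(f())
for dx,dz in [(-.02,.02),(0,.005),(-.02,.02),(0,.005),(-.025,.03)]:
    T,M=pour(.78,-.155+dx,.18+dz,1); robot.servo_line(T,quat(M),v=.25)
print(f(),robot.get_state()['t'])
p,d=camera('scene'); p2,d2=camera('top')
for k in ['garnet_1','fluorite_1']:
  for n,D in [('scene',d),('top',d2)]:
    X=cloud(n,D)
    for o in outline_of(n,k)[:4]:
        m=o['pixels']&(D>0)
        if m.sum()<3: continue
        w=np.median(X[m],0)-FO; print(n,k,round(o['confidence'],2),o['box'],m.sum(),'feeder',np.round([w@FX,w@FY,w[2]],3))
save(cv2.resize(p[150:262,210:330],(640,598),interpolation=cv2.INTER_CUBIC),'g.png')
E
```

```text
[ 0.12  0.07 -3.34]
[ 0.19 -0.26 -3.5 ] 23.6833
top garnet_1 0.29 [208.9, 196.5, 62.5, 63.5] 1966 feeder [-0.257 -0.008  0.3  ]
scene fluorite_1 0.39 [249.6, 168.3, 60.9, 44.8] 1354 feeder [-0.275  0.002  0.341]
```

View pics/g.png

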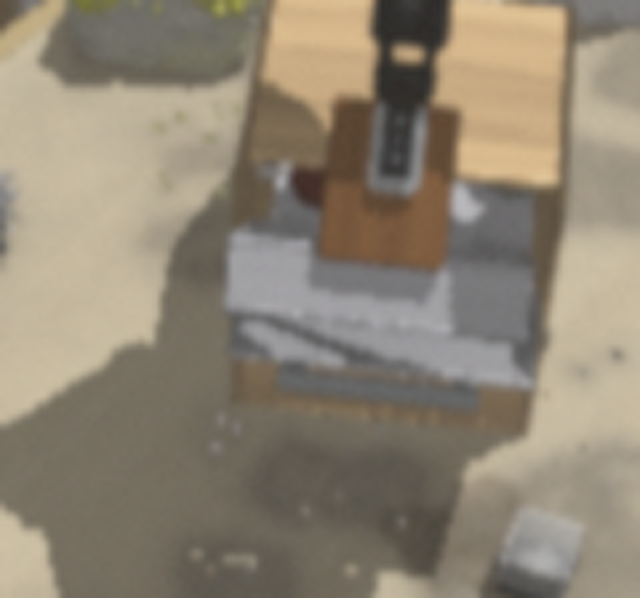

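A dark red patch shows at (310,185), just left of the grip. I use its depth to tell whether the garnet is on the pan or already on the flap.

```bash
python3 - <<'E'
from h import *
p,d=camera('scene'); X=cloud('scene',d)
pp=.78; xs=np.cos(pp)*FX-np.sin(pp)*Z; zs=np.sin(pp)*FX+np.cos(pp)*Z
s=robot.get_state(); q=s['eef_rot']; Mt=R.from_quat([q[1],q[2],q[3],q[0]]).as_matrix()
gp=s['tool_pos']-G*Mt[:,2]; so=gp+.0835*xs-.08*zs
r,g,b=[p[...,i].astype(int) for i in range(3)]
for v in range(180,190,2):
  for u in range(264,272,2):
    w=X[v,u]-FO; k=X[v,u]-so
    print(v,u,p[v,u],'feeder',np.round([w@FX,w@FY,w[2]],3),'shovel',np.round([k@xs,k@FY,k@zs],3))
for (v,u) in [(187,296),(197,270),(203,285),(211,270)]:
    w=X[v,u]-FO; k=X[v,u]-so; print(v,u,p[v,u],'feeder',np.round([w@FX,w@FY,w[2]],3),'shovel',np.round([k@xs,k@FY,k@zs],3))
E
```

```text
180 264 [131 119 106] feeder [0.083 0.079 0.006] shovel [0.418 0.079 0.043]
180 266 [113  95  75] feeder [-0.092  0.056  0.197] shovel [0.16  0.056 0.056]
180 268 [123 104  82] feeder [-0.09   0.05   0.197] shovel [0.161 0.05  0.056]
180 270 [113  94  74] feeder [-0.092  0.044  0.199] shovel [0.159 0.044 0.057]
182 264 [111 101 100] feeder [0.048 0.076 0.035] shovel [0.373 0.076 0.039]
182 266 [75 56 49] feeder [0.05  0.069 0.033] shovel [0.376 0.069 0.039]
182 268 [77 56 47] feeder [0.043 0.062 0.042] shovel [0.365 0.061 0.04 ]
182 270 [78 59 48] feeder [-0.922 -0.023  1.098] shovel [-1.064 -0.023  0.112]
184 264 [96 88 87] feeder [0.044 0.075 0.029] shovel [0.375 0.075 0.032]
184 266 [67 49 44] feeder [0.048 0.068 0.026] shovel [0.38  0.068 0.032]
184 268 [67 47 42] feeder [0.038 0.061 0.038] shovel [0.364 0.061 0.034]
184 270 [79 59 47] feeder [0.041 0.054 0.036] shovel [0.368 0.054 0.034]
186 264 [99 96 97] feeder [0.055 0.076 0.006] shovel [0.398 0.076 0.023]
186 266 [68 54 51] feeder [0.042 0.068 0.022] shovel [0.378 0.068 0.025]
186 268 [68 49 45] feeder [0.034 0.06  0.031] shovel [0.366 0.06  0.027]
186 270 [82 60 46] feeder [0.043 0.054 0.023] shovel [0.378 0.054 0.027]
188 264 [105 104 105] feeder [0.047 0.075 0.005] shovel [0.394 0.075 0.017]
188 266 [93 88 88] feeder [0.046 0.068 0.007] shovel [0.391 0.068 0.018]
188 268 [79 70 69] feeder [0.044 0.061 0.01 ] shovel [0.388 0.061 0.019]
188 270 [88 67 53] feeder [-0.272  0.029  0.367] shovel [-0.088  0.029  0.05 ]
187 296 [183 182 185] feeder [ 0.065 -0.035  0.007] shovel [ 0.405 -0.035  0.031]
197 270 [106  85  69] feeder [-0.287  0.026  0.352] shovel [-0.088  0.026  0.029]
203 285 [120 119 121] feeder [-0.286 -0.009  0.336] shovel [-0.076 -0.009  0.018]
211 270 [147 147 149] feeder [-0.135  0.036  0.11 ] shovel [ 0.19   0.036 -0.036]
```

The red patch lies inside the feeder, so that garnet has slid in. I level the shovel, check that the pan is empty, and carry it back.

```bash
python3 - <<'E'
from h import *
for pp,x,z in [(.4,-.18,.235),(0,-.2,.26)]:
    T,M=pour(pp,x,z,1); robot.servo_line(T,quat(M),v=.15)
M=tool(SX); g=at(SG,M)
robot.servo_line(g+[0,0,.2],quat(M),v=.2)
p,d=camera('scene'); p2,d2=camera('top'); s=robot.get_state(); print(s['t'],s['force'].round(1))
for n,D in [('scene',d),('top',d2)]:
  X=cloud(n,D)
  for k in ['garnet_1','fluorite_1']:
    for o in outline_of(n,k)[:4]:
        m=o['pixels']&(D>0)
        if m.sum()<3: continue
        w=np.median(X[m],0)-FO; print(n,k,round(o['confidence'],2),o['box'],m.sum(),'feeder',np.round([w@FX,w@FY,w[2]],3))
save(np.hstack([cv2.resize(p[130:322,160:352],(400,400)),cv2.resize(p2[120:312,160:352],(400,400))]),'i.png')
E
```

```text
26.3333 [-0.1 -0.  -3.4]
top garnet_1 0.37 [357.9, 226.3, 21.2, 33.0] 513 feeder [ 0.077 -0.217  0.039]
```

View pics/i.png

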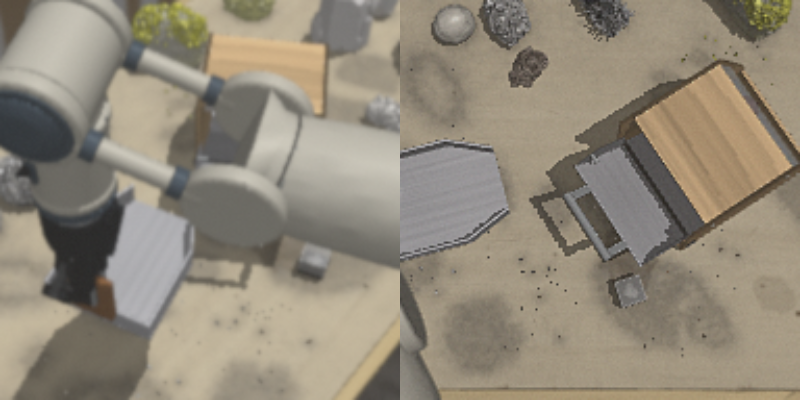

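The pan and the chute are both empty. I set the shovel down, then close the flap.

```bash
python3 - <<'E'
from h import *
M=tool(SX); g=at(SG,M)
robot.servo_line(g+[0,0,.02],v=.2); robot.wait(.2); f0=robot.get_state()['force'][2]
for z in (.008,.005,.003,.001,0,-.001,-.002):
    robot.servo_line(g+[0,0,z],v=.04); f=robot.get_state()['force'][2]; print(z,f-f0)
    if f-f0>2.5: break
eoat.open_jaws(); robot.servo_line(g+[0,0,.12],v=.2)
M=tool(FX); q=quat(M); b=at(bar(.92),M)+[0,0,.003]
robot.reach(b+[0,0,.10],q)
p,d=camera('top'); C=cloud('top',d)[d>0]; p1,d1=camera('scene'); C1=cloud('scene',d1)[d1>0]
for c in (C,C1):
    sel=lambda lo,hi: c[((c>lo)&(c<hi)).all(1)]
    Q=sel([.4,.2,.06],[.52,.3,.115]); print('grip',len(Q), cv2.minAreaRect(Q[:,:2].astype(np.float32)),Q[:,2].max()) if len(Q)>3 else 0
    Q=sel([.42,.09,-.01],[.53,.2,.02]); A=np.c_[Q[:,:2],np.ones(len(Q))]; print('pan',np.linalg.lstsq(A,Q[:,2],rcond=None)[0],np.median(Q[:,2]))
    Q=sel([.4,-.4,.195],[.75,-.05,.21]); print('roof',cv2.minAreaRect(Q[:,:2].astype(np.float32)))
robot.servo_line(b,v=.12); s=robot.get_state(); print(s['t'],s['force'].round(1))
eoat.close_gripper(grip_force=30); s=robot.get_state(); print(s['t'],s['finger_gap'],s['force'].round(1))
for th in np.linspace(.92,.12,8)[1:]:
    robot.servo_line(at(bar(th),M)+[0,0,.003],v=.1); s=robot.get_state(); print(round(th,2),s['finger_gap'],s['force'].round(1))
for th in (.06,.02,0,-.015,-.03):
    robot.servo_line(at(bar(th),M)+[0,0,.003],v=.04); robot.wait(.1); s=robot.get_state(); print(th,s['finger_gap'],s['force'].round(1),'fx',round(s['force']@FX,1),s['t'])
    if s['force']@FX<-14: break
E
```

```text
0.008 1.0519837675759667
0.005 0.48245818132258966
0.003 0.6999097147068478
0.001 1.961652964135497
0 1.8382679564426767
-0.001 9.643537348472615
grip 121 ((0.45597150921821594, 0.24549591541290283), (0.054404277354478836, 0.012841833755373955), 15.156688690185547) 0.10575923222157453
pan [0.00123237 0.00347981 0.00197335] 0.0031358385324512204
roof ((0.5508133172988892, -0.19150497019290924), (0.18111616373062134, 0.16343556344509125), 32.761085510253906)
grip 211 ((0.4558045268058777, 0.24916601181030273), (0.05587494745850563, 0.012881212867796421), 15.740677833557129) 0.10316875583601867
pan [ 0.01033083  0.00224801 -0.00303957] 0.0021643273502420447
roof ((0.5525784492492676, -0.19105470180511475), (0.18091580271720886, 0.16578978300094604), 33.46316909790039)
33.1417 [-0.3 -0.3  0.4]
33.8083 0.010906365090213388 [ 3.  -4.6 -1.1]
0.81 0.01060377353252876 [ 2.4 -0.6 -4. ]
0.69 0.010579796306644466 [0.7 1.9 0.1]
0.58 0.010756318079962118 [-2.1  4.6  5.8]
0.46 0.010574268112450552 [-0.8  4.7  6.7]
0.35 0.010622350279667618 [-0.8  3.5  6.5]
0.23 0.010862218496120603 [0.5 3.8 5.2]
0.12 0.010866667695690363 [-0.1  4.5  5. ]
0.06 0.010556240079194364 [4.9 1.6 4.1] fx 1.3 36.4917
0.02 0.011022783380546035 [5.8 1.5 3.3] fx 1.9 36.8917
0 0.010586306928941597 [6.2 2.9 2.3] fx 0.9 37.2417
-0.015 0.010783980012647972 [1.8 6.5 3.4] fx -4.5 37.5917
-0.03 0.010698931843692494 [-3.9 12.9  5.5] fx -13.0 37.9417
```

The push ended on a firm stop at 13 N. I release, retreat and verify.

```bash
python3 - <<'E'
from h import *
eoat.open_jaws(); P=robot.get_state()['tool_pos']
robot.servo_line(P+[0,0,.13],v=.2)
s=robot.get_state()
robot.reach([.261,-.45,.40],quat(tool(FX)))
robot.wait(.5)
p,d=camera('scene'); p2,d2=camera('top')
for n,D in [('scene',d),('top',d2)]:
    c=cloud(n,D)[D>0]
    sel=lambda lo,hi: c[((c>lo)&(c<hi)).all(1)]
    for nm,Q in [('bar',sel([.4,-.4,.218],[.75,-.05,.25])),('roof',sel([.4,-.4,.195],[.75,-.05,.21]))]: print(n,nm,len(Q),cv2.minAreaRect(Q[:,:2].astype(np.float32)),np.median(Q[:,2]))
print(robot.get_state()['t'])
save(np.hstack([cv2.resize(p[130:322,160:352],(400,400)),cv2.resize(p2[120:312,160:352],(400,400))]),'j.png')
E
```

```text
scene bar 171 ((0.5108712911605835, -0.12796978652477264), (0.1025124043226242, 0.016488853842020035), 34.31740188598633) 0.23380349428776956
scene roof 1934 ((0.5521455407142639, -0.19068405032157898), (0.18161259591579437, 0.16692839562892914), 33.37799072265625) 0.20209689055237526
top bar 172 ((0.5093702673912048, -0.128706157207489), (0.10366857051849365, 0.012271725572645664), 33.08768844604492) 0.23545432844803887
top roof 3302 ((0.550182580947876, -0.1909119337797165), (0.1806524246931076, 0.1642860770225525), 32.64960861206055) 0.20292050300767422
41.5667
```

View pics/j.png

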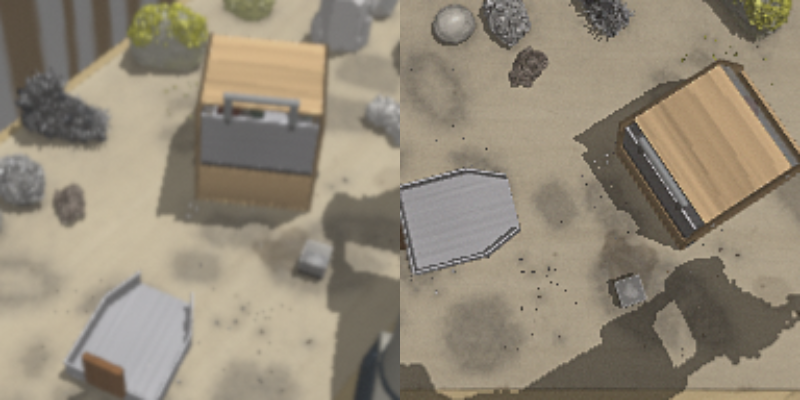

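The flap is shut and the bar is back within about 1 mm of its first position. A dark red spot shows through the slot at (250,113), so I check its height before handing in.

```bash
python3 - <<'E'
from h import *
p,d=camera('scene'); X=cloud('scene',d)
for v in range(180,189):
  for u in range(260,304,3):
    w=X[v,u]-FO; f=np.r_[w@FX,w@FY,w[2]]
    c=p[v,u].astype(int)
    if d[v,u]>0 and -.1<f[0]<.11 and f[2]<.185: print(v,u,c,f.round(3))
E
```

```text
180 263 [141 128 112] [0.082 0.083 0.007]
181 263 [135 130 125] [0.076 0.082 0.009]
181 266 [95 80 68] [0.05  0.069 0.038]
181 272 [112  95  77] [0.05  0.049 0.042]
182 260 [115 110 107] [-0.089  0.074  0.182]
182 263 [137 131 131] [0.073 0.082 0.007]
182 266 [75 60 54] [0.049 0.069 0.034]
182 272 [82 67 57] [0.051 0.048 0.036]
182 275 [95 79 65] [0.076 0.04  0.01 ]
182 278 [111 101  84] [0.05  0.028 0.039]
182 281 [110  99  79] [0.058 0.018 0.033]
183 260 [115 109 104] [0.015 0.085 0.064]
183 263 [145 141 142] [0.065 0.081 0.01 ]
183 266 [75 61 57] [0.046 0.068 0.033]
183 272 [73 55 49] [0.05  0.048 0.032]
183 275 [78 65 59] [0.06  0.039 0.023]
183 278 [87 84 78] [0.047 0.028 0.037]
183 281 [71 71 62] [0.048 0.017 0.038]
183 284 [86 83 71] [0.049 0.007 0.039]
183 287 [144 138 131] [ 0.076 -0.002  0.011]
183 290 [156 146 138] [ 0.08  -0.013  0.008]
183 293 [154 142 130] [ 0.082 -0.023  0.007]
184 263 [156 153 156] [0.063 0.08  0.007]
184 266 [99 91 91] [0.045 0.068 0.029]
184 272 [75 59 55] [0.047 0.048 0.029]
184 275 [79 71 68] [0.06  0.038 0.017]
184 278 [83 80 75] [0.042 0.027 0.0
[... 251 characters left out ...]
34  0.007]
185 272 [97 87 84] [0.044 0.047 0.027]
185 275 [109 106 106] [0.066 0.039 0.005]
185 278 [101  99  96] [0.039 0.027 0.036]
185 281 [73 77 71] [0.044 0.017 0.033]
185 284 [64 69 63] [0.05  0.007 0.028]
185 287 [159 159 161] [ 0.069 -0.003  0.009]
185 290 [177 175 178] [ 0.068 -0.013  0.011]
185 293 [178 176 178] [ 0.071 -0.024  0.01 ]
185 296 [169 167 169] [ 0.073 -0.034  0.009]
186 284 [92 94 93] [0.044 0.006 0.029]
186 287 [171 171 173] [ 0.066 -0.003  0.007]
186 290 [179 179 181] [ 0.064 -0.014  0.011]
186 293 [180 178 181] [ 0.067 -0.024  0.009]
186 296 [177 176 178] [ 0.069 -0.034  0.008]
187 293 [173 171 174] [ 0.064 -0.024  0.007]
187 296 [182 182 185] [ 0.063 -0.035  0.01 ]
```

The stones that show through the slot lie low in the trough (z about 0.04 m), so I hand in.

```bash
python3 -c "
from h import *
print(robot.hand_in())"
```

```text
the job is handed in; nothing more can be done
None
```

I handed the job in at about 42 s of the 72 s limit, and no verdict came back. The shovel and chute showed empty with stones visible low in the trough (not all four could be seen), the shovel stands upright, the flap is pushed shut, and the feeder is within about 2 mm of its start.

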